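# Clear the carousel reader and snap its sprung cover fully home

### The arm

A 7-joint arm with a two-finger parallel gripper is mounted at the origin on a cart in front of the work surface, level with it; the furniture and walls round the work are solid. World frame = base frame: x ahead of the robot, y to its left, z up, the work surface at z = 0. Lengths are in mm, angles in degrees, forces in N, time in s.
With the tool pointing down it reaches from about 350 to 900 mm from the base axis. Payload 8.1 kg.
Tool frame: the origin (TCP) lies on the mounting face of the last link; the fingertips stand r.tips_ahead ahead of it and the grasp point (between the pads) lies 159 mm ahead of it (r.tips_ahead is the distance from the TCP to the fingertips, in mm); z points along the fingers, y is the line along which they close (so a half turn about z gives the same grasp; the last joint's range is limited). The gripper opens to 92 mm and grips with 3 to 60 N. Pads are 19 mm wide; open, the fingers measure 130 mm over their backs; the gripper's body (75 mm by 190 mm) begins 47 mm behind the grasp point.
Start: joints at [-5.879, 24.895, 1.432, 90.138, -0.665, 64.973, -4.303], TCP at [625.006, -0.025, 404.742] pointing down, gripper open.
Joint ranges: [-149.89, 149.89], [-25.12, 119.58], [-72.63, 75.52], [4.76, 147.25], [-75.54, 255.54], [6.69, 114.76], [-157.13, 157.13]. Speed limits (degrees/s): [127.2, 127.2, 172.46, 172.46, 180, 180, 180].

### API

Orientations are given as [roll, pitch, yaw] about the fixed x, y, z axes, in that order (R = Rz(yaw) Ry(pitch) Rx(roll)).
In Python, from cell import monitor, cams, close_job, spotter, r gives the robot as it stands.
- The arm moves only by the shell command python3 -m creep 'ROWS' [OPENING]. ROWS is JSON, a list of rows, each an object with "dp": the shift along the tool's x, y, z in mm, a list of three; "roll": the turn about the tool's z in degrees. A call has 1 to 20 rows; each row shifts and turns the commanded pose from where the row before left it, along the tool's axes as they then stand; what a row does not reach is not made up. A row lasts 1/12 s, in which the tool goes at most 41.7 mm and 7.16 degrees, less where a joint would pass 70% of its speed; a pose out of reach is approached as far as the arm can. A call is refused whole if a number of a shift passes 41.7 or a number of a turn 7.16, either way. A call with a gripper value outside its range is refused whole. OPENING is the finger opening in mm, from 0 to 91.8, set as the call begins (- or left out, the last holds). The fingers move at their own pace and stop on an object; the grip force is fixed at half the most. Time passes only in rows, so rows that do not move let the fingers close. It gives the time, the measured TCP pose, the force, the opening and the grip force at its end, in the units of the state.
- monitor.state(): the state, without advancing time (a new reading comes with each control period).
- cams.get_image(name): name is "scene" or "side" or "wrist"; returns the picture (384x512x3 uint8, red, green, blue); there is no depth.
- cams.camera_info(name): a dict with "fx", "fy", "cx", "cy" (pixels), "k1" (the pictures are not rectified: a ray, as slopes to the right and down, at radius r is drawn at 1 + k1 r^2 times it, then the intrinsics apply), "xyz" and "rotation" of the camera in the world. Camera axes: x right, y down, z forward; pixel columns grow to the right and rows downward; lengths in mm; the calibration is good to about 2 mm. A picture is of the moment at which its call begins: read the wrist's pose just before it. camera_info takes no time and is no camera call; for the wrist camera it gives the pose at the moment of the call.
- close_job(): hands the job in; it is judged then, once.
Trained networks look in the newest picture that a camera, given by its name, has taken for a name from the list of things; names that differ only in an ending like _2 or _b are one class to them, and where a whole thing is asked for, a point or a joint stands for the part that bears it (a point fixed in the world has none). Each returns a list of dicts, best first, with "score" (0 to 1); they miss things now and then, are a little off and sometimes report something else, mostly with a low value. They report only what shows in the picture. A call takes as long as a camera call.
- spotter.silhouettes(camera, name): "region" (384x512 bool, what is visible of it) and "extent" ([left, top, right, bottom] in pixels, round what is visible of it).
The state is a dict: "t": time; "joints": joint angles; "joint_velocities": joint speeds; "joint_efforts": joint torques, N m; "tcp_pos": TCP position; "orientation": TCP orientation; "force": force on the tool from outside, world axes, zero at the start; "wrist_torque": the same for the moment, N m; "width": opening from 0.0 (shut) to 1.0 (fully open); "grip_force": force on a finger pad.
Only numpy, scipy, OpenCV 4.12 (cv2) and the standard library are available. Lean on these libraries where they do the work, as an engineer would, in place of code of your own. Each camera call takes 0.05 s, during which the arm holds its last target. There are 200 camera calls.

### The job

A capped specimen tube has tipped over on the turntable of the white carousel reader and must come out before the cover is shut. Lift the tube off the freely spinning turntable, lay it in the open yellow tray and let go of it there; then swing the reader's sprung blue cover down and press the front band of the cover until the snap catch holds it fully home: the catch has two clicks, and after the first one the cover still stands ajar. Press firmly but do not force it (never more than about 50 N on the cover), and leave the other things on the table where they are.

Things in the scene. Friction and masses are not known exactly. Their poses are not given: they have to be found in the camera images.
- reader: white bench-top carousel reader, fixed, housing 200 (x, depth) x 170 (y) x 60 mm high, dark display and three keys low on its front face. Origin: centre of its underside; its front faces its own -x, z is up. A grey frame round the housing carries the cover's hinge and the catch (roller in the middle of the front); it is clamped at some setting 0 to 12 mm up, which is not reported
- turntable_top (a point): centre of the top of the reader's round grey turntable, 132 mm across, 70 mm above the table, on its vertical axis (reader frame x = -12, y = 0 mm); it spins freely
- cover (a joint): angle of the reader's blue cover with smoked window (rad): 0 = fully shut (second click), about 0.07 = ajar at the first click, 1.55 to 1.72 = standing open, limit 1.75. Hinge line: along the reader's y at reader x = 92, z = 62 mm plus the frame's unknown 0 to 12 mm. A spring opens it again whenever it is let go unlatched. Swinging takes 1 to 3 N at the front band, each click about 8 to 14 N
- hinge_low (a point): middle of the cover's hinge line if the frame were at its lowest; the true line is 0 to 12 mm higher. The cover: 194 mm long from the hinge line, 160 mm wide; its outer face lies 23 mm to the outer side of the hinge line (so 23 mm above it when shut). Press on the 40 mm deep blue band at the free end, about 172 mm from the hinge line; the hasp at the free edge reaches 211 mm
- tipped_tube: capped specimen tube with blue cap lying on the turntable: 81 mm long, body 12 mm thick, cap 16 mm thick and 15 mm long. Origin: centre of the rounded bottom end; its own z runs along the tube to the cap
- tube_mid (a point): middle of the tube, 40.5 mm from its bottom end along its axis
- tray: open yellow tray, fixed to the table, 150 (x) x 120 (y) x 22 mm high, walls and floor 4 mm thick. Origin: centre of its underside
- cassette_case: blue snap case, 79 x 112 x 42 mm, a bystander to the left. Origin: centre of its underside
- tape_roll_1: roll of white tape, 49 mm across, 26 mm high, a bystander at the right. Origin: centre of its underside
- pen: black marker pen, 140 mm long, 16 mm thick, a bystander behind the tray. Origin: centre of its underside
- swab_pack: flat paper swab pack, 31 x 175 x 8 mm, a bystander at the left front. Origin: centre of its underside
- cassette_a: white test cassette, 20 x 70 x 5 mm, a bystander at the left, near the tube rack. Origin: centre of its underside

How it is judged (in metres and radians):
On the way, in this order (a step that is already met when the one before it is completed fails the run):
1. the tube lies in the tray, let go of (x of tube_mid in the frame of tray between -0.071 and 0.071 m and y of tube_mid in the frame of tray between -0.056 and 0.056 m and height (world z) of tube_mid below 0.03 m and contact force between the fingers and tipped_tube below 0.05 N), for 0.2 s.
2. the cover is snapped fully home (value of joint cover below 0.03 rad), for 0.1 s.
At the end, for the whole second after the job is handed in: The cover is held shut by its catch at its second click (joint below 0.03 rad) with nothing pressing on it, and the tube lies at rest inside the tray (its middle within the tray's walls and less than 30 mm above the table) (value of joint cover below 0.03 rad and x of tube_mid in the frame of tray between -0.071 and 0.071 m and y of tube_mid in the frame of tray between -0.056 and 0.056 m and height (world z) of tube_mid below 0.03 m and linear speed of tipped_tube below 0.03 m/s); the robot touches nothing.
It fails at once if the cover is pressed or struck with more than 50 N (contact force between any of the arm, the fingers and cover above 50 N).
It fails at once if a bystander is moved by more than 30 mm (distance of any of cassette_case, tape_roll_1, pen, swab_pack, cassette_a from where it was at the start of the episode above 0.03 m).
It also fails if it takes over 58 s, if anything falls off the work surface, if the arm or the gripper's body presses on something with over 40 N, if the wrist force passes 120 N, or if a joint passes its speed limit or range.

## Working session

There is one attempt and no reset: what is moved stays moved. The work goes in short steps, Python scripts to look and compute and a shell command to move; the robot and the scene stay as the last step left them, time stands still between calls to the robot, and variables do not carry over. Pictures are saved under pics/ and viewed, at most 12 in all, crops included, and the job is handed in when it is done.

```bash
mkdir -p pics
cat > h.py <<'E'
import numpy as np, cv2
from cell import monitor, cams, spotter, r
from scipy.spatial.transform import Rotation as R
def info(n):
    c=cams.camera_info(n); c['R']=np.array(c['rotation']); c['p']=np.array(c['xyz']); return c
def ray(c,u,v):
    d=np.array([(u-c['cx'])/c['fx'],(v-c['cy'])/c['fy']]); s=d.copy()
    for _ in range(20): s=d/(1+c['k1']*(s@s))
    return c['R']@np.array([s[0],s[1],1])
def at_z(c,u,v,z):
    d=ray(c,u,v); return c['p']+d*(z-c['p'][2])/d[2]
def proj(c,P):
    q=c['R'].T@(np.array(P)-c['p']); s=q[:2]/q[2]; s=s*(1+c['k1']*(s@s)); return s*[c['fx'],c['fy']]+[c['cx'],c['cy']]
def snap(n,f):
    im=cams.get_image(n); cv2.imwrite('pics/'+f,im[:,:,::-1]); return im
E
python3 - <<'E'
from h import *
for n in ['scene','side','wrist']:
    c=info(n); print(n,c['p'],c['R'].tolist(),c['fx'],c['k1'])
a=[snap(n,n+'0.png') for n in ['scene','wrist']]
b=snap('side','side0.png')
print(monitor.state(), r.tips_ahead)
for n in ['scene','side','wrist']:
    c=info(n)
    for k in ['tipped_tube','tray','reader','cover']:
        for s in spotter.silhouettes(n,k)[:1]:
            m=s['region']; v,u=np.nonzero(m); print(n,k,s['score'],s['extent'],u.mean(),v.mean())
E
```

```text
scene [  12.09241239 -902.77784593  758.11908402] [-124.06843900961232, -0.09259357321030799, -31.1483067564965] 352.6690192268451 -0.02635922829046467
side [170.11742532 742.42050972 512.24575425] [-115.45323097594749, -0.14627830497428548, -155.89270138497082] 348.21527860832987 -0.08737291859843473
wrist [625.37261515  79.27325109 383.27127612] [162.76154035256351, 0.1500105111474565, -0.010086806694995445] 314.7265708060036 -0.04781227315063795
{'t': 0.15, 'joints': array([-5.87789219, 24.92678597,  1.43003434, 90.17636762, -0.6634234 ,
       64.9744056 , -4.30428496]), 'joint_velocities': array([ 0.10608596, -0.15791806,  0.01173373, -0.21667371,  0.13535016,
        0.08494563, -0.01202248]), 'joint_efforts': array([ 9.13879558e-04, -6.68263149e+01,  9.85680185e-01, -3.14695251e+01,
       -6.03506877e-02,  3.94195947e-02,  8.07748006e-05]), 'tcp_pos': array([ 6.24824251e+02, -3.06164467e-02,  4.04135453e+02]), 'orientation': array([-1.79931080e+02,  7.04466660e-03,  8.99953598e+01]), 'force': array([ 0.56814601, -0.69137912, -0.25402438]), 'wrist_torque': array([-0.05201269, -0.00610454, -0.00788157]), 'grip_force': 0.0, 'width': 1.0055703821428892} 178.0
scene tipped_tube 0.4 [210.7, 181.5, 229.3, 190.0] 219.75409836065575 183.36065573770492
scene tray 0.71 [252.8, 242.1, 315.6, 297.7] 282.9673913043478 271.90372670807454
scene reader 0.69 [191.4, 131.5, 268.2, 215.2] 236.48421372191865 179.14632665452336
scene cover 0.93 [236.0, 129.9, 265.5, 187.6] 253.06379310344826 156.15689655172415
side tray 0.82 [288.0, 174.7, 334.6, 197.3] 311.7132784958872 187.08813160987074
side reader 0.59 [186.3, 137.5, 301.4, 276.5] 231.91981714850508 213.93044230294046
side cover 0.72 [184.7, 135.3, 233.0, 233.6] 209.04074856625414 179.54874735888922
wrist reader 0.76 [18.4, 0.0, 249.3, 309.2] 149.32138157894738 110.4543201754386
wrist cover 0.81 [48.7, 0.0, 252.6, 307.6] 173.1770715453288 132.04642902049542
```

View pics/scene0.png

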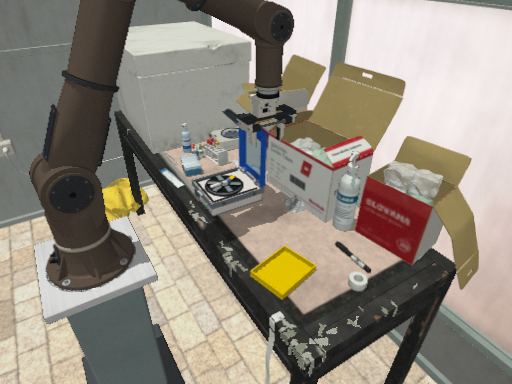

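View pics/wrist0.png

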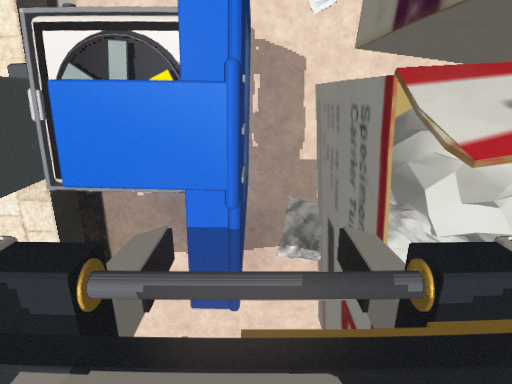

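View pics/side0.png

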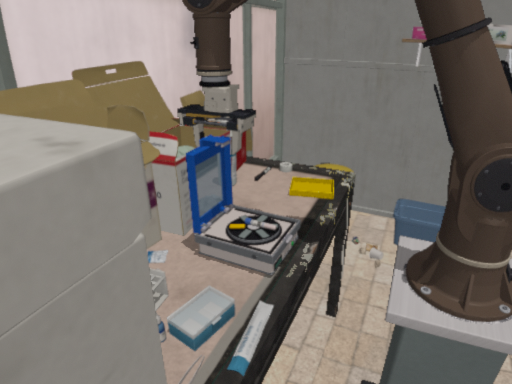

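The scene and side views show the reader with its cover standing open (about (236,185) in the side view) and the yellow tray at (283,272) in the scene view. The wrist view shows the cover's edge and part of the turntable. I'll zoom in to find the tube.

```bash
sed -i "s/c\['R'\]=np.array(c\['rotation'\])/c['R']=R.from_euler('xyz',c['rotation'],degrees=True).as_matrix()/" h.py
python3 - <<'E'
from h import *
a=cv2.imread('pics/scene0.png')[125:225,180:280]; b=cv2.imread('pics/side0.png')[195:275,185:305]
cv2.imwrite('pics/z.png',np.hstack([cv2.resize(a,(400,400),interpolation=2),cv2.resize(b,(400,400),interpolation=2)]))
for n,k,u,v,z in [('scene','tray',283,270,10),('side','tray',312,187,10)]:
    c=info(n); print(n,k,at_z(c,u,v,z))
for n,u,v in [('scene',230,185),('side',252,229),('wrist',118,75)]:
    print(n,'tt',at_z(info(n),u,v,70))
c=info('side')
for uv in [(236,227),(248,225)]: print(at_z(c,*uv,76))
E
```

```text
scene tray [ 463.3412107  -345.81585829   10.        ]
side tray [ 462.25862215 -345.08906739   10.        ]
scene tt [504.9172056   43.40768664  70.        ]
side tt [488.82065041  85.91958949  70.        ]
wrist tt [494.53974519  96.3303986   70.        ]
[523.93583818 102.48961314  76.        ]
[501.58214499  81.84965031  76.        ]
```

View pics/z.png

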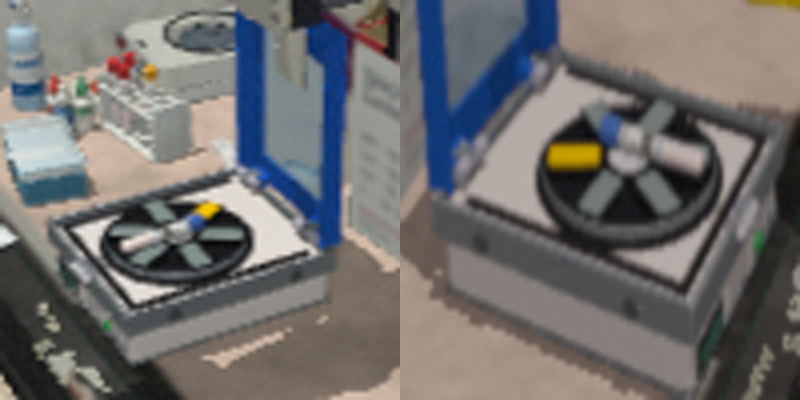

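The tube lies with its blue cap near the hub, pointing to the rear, and its body points to the front (side view: cap end near (246,221), bottom end near (275,227)). The yellow patch is a mark on the turntable. I'll rise above the cover's height, move over the turntable and look again.

```bash
python3 -m creep '[{"dp":[0,0,-25],"roll":0},{"dp":[0,0,-25],"roll":0},{"dp":[0,0,-25],"roll":0},{"dp":[0,0,-25],"roll":0},{"dp":[10,-25,0],"roll":0},{"dp":[10,-25,0],"roll":0},{"dp":[10,-25,0],"roll":0},{"dp":[10,-25,0],"roll":0},{"dp":[10,-25,0],"roll":0},{"dp":[10,-25,0],"roll":0},{"dp":[0,0,0],"roll":0},{"dp":[0,0,0],"roll":0}]'
python3 - <<'E'
from h import *
c=info('wrist'); im=snap('wrist','w1.png'); print(monitor.state()['tcp_pos'],monitor.state()['orientation'])
for k in ['tipped_tube','reader','cover']:
    for s in spotter.silhouettes('wrist',k)[:2]:
        v,u=np.nonzero(s['region']); print(k,s['score'],s['extent'],u.mean(),v.mean())
        if k=='tipped_tube': print(cv2.minAreaRect(np.c_[u,v].astype(np.int32)), at_z(c,u.mean(),v.mean(),77))
s=info('side'); e=info('scene')
print(at_z(s,246.5,221,77),at_z(s,275,227,77),at_z(e,231,179.5,77),at_z(e,210.5,186,77))
E
```

```text
t: 1.75
tcp_pos: [474.1, 60.5, 505.4]
orientation: [179.9, -0.0, 90.1]
force: [0.6, 0.5, 0.9]
width: 1.003
grip_force: 0.0
[474.95852419  59.94739216 505.21699057] [ 1.79927307e+02 -4.43020698e-03  9.00201126e+01]
tipped_tube 0.59 [225.5, 149.0, 286.8, 160.7] 256.8399339933993 153.55445544554456
((255.5, 153.5), (11.0, 61.0), 90.0) [476.81271652  63.15431341  77.        ]
reader 0.55 [195.6, 73.2, 466.8, 261.7] 335.56667493728116 152.65241364100018
cover 0.94 [338.5, 85.1, 468.8, 258.7] 406.20255978848695 164.33295277009975
[512.8788151   67.30492216  77.        ] [436.97335768  64.9031375   77.        ] [520.70204956  64.35965929  77.        ] [437.57434883  63.64146867  77.        ]
```

View pics/w1.png

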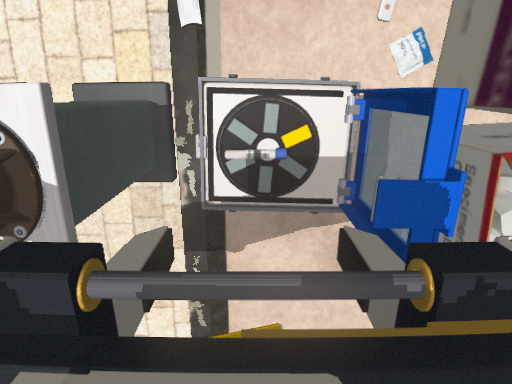

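The wrist view shows the tube clearly: bottom end at (226,154) and cap end at (287,153). It lies along world x, with its middle near (477, 63). I'll roll to close along y while descending partway.

```bash
python3 -m creep '[{"dp":[0,0,0],"roll":-6.93},{"dp":[0,0,0],"roll":-6.93},{"dp":[0,0,0],"roll":-6.93},{"dp":[0,0,15],"roll":-6.93},{"dp":[0,0,15],"roll":-6.93},{"dp":[0,0,15],"roll":-6.93},{"dp":[0,0,15],"roll":-6.93},{"dp":[0,0,15],"roll":-6.93},{"dp":[0,0,15],"roll":-6.93},{"dp":[0,0,15],"roll":-6.93},{"dp":[0,0,15],"roll":-6.93},{"dp":[0,0,15],"roll":-6.93},{"dp":[0,0,15],"roll":-6.93},{"dp":[0,0,15],"roll":0},{"dp":[0,0,15],"roll":0},{"dp":[0,3,10],"roll":0},{"dp":[0,0,0],"roll":0},{"dp":[0,0,0],"roll":0}]' 50
python3 - <<'E'
from h import *
c=info('wrist'); im=snap('wrist','w2.png'); print(monitor.state()['tcp_pos'],monitor.state()['orientation'],monitor.state()['joints'])
for k in ['tipped_tube','reader','cover']:
    for s in spotter.silhouettes('wrist',k)[:2]:
        v,u=np.nonzero(s['region']); print(k,s['score'],s['extent'],u.mean(),v.mean())
        if k=='tipped_tube': print(cv2.minAreaRect(np.c_[u,v].astype(np.int32)), at_z(c,u.mean(),v.mean(),77))
E
```

```text
t: 3.45
tcp_pos: [475.3, 63.1, 314.4]
orientation: [-180.0, -0.1, -179.9]
force: [0.1, 0.4, 0.8]
width: 0.542
grip_force: 0.0
[475.48876041  63.08651023 315.03216306] [ 1.79994431e+02  8.87978693e-03 -1.79918538e+02] [ -4.41768005  18.23406297 -11.84778299 115.51883325   5.05910842
  46.71216904  70.92233213]
tipped_tube 0.62 [247.2, 153.8, 267.2, 261.1] 256.62665256478056 205.80433632998412
((257.0, 205.0), (108.0, 20.0), 90.0) [474.61038897  62.98777019  77.        ]
tipped_tube 0.28 [464.7, 130.6, 512.0, 218.0] 495.6068515497553 176.78221859706363
((490.0, 174.49996948242188), (84.99998474121094, 41.99999237060547), 90.0) [452.11057408 238.13179937  77.        ]
reader 0.96 [140.5, 89.7, 391.4, 327.9] 262.38204066464937 184.5515474863301
cover 0.48 [189.4, 324.6, 216.0, 332.3] 201.39449541284404 327.29357798165137
```

View pics/w2.png

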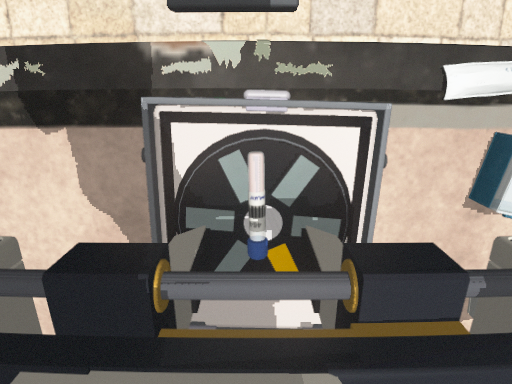

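The tube is centred between the fingers: mask centre (257,206), y about 63. Its cap end is at (257,258). I'll go down and grip.

```bash
python3 -m creep '[{"dp":[0,0,15],"roll":0},{"dp":[0,0,15],"roll":0},{"dp":[0,0,15],"roll":0},{"dp":[0,0,10],"roll":0},{"dp":[0,0,6],"roll":0},{"dp":[0,0,3],"roll":0},{"dp":[0,0,0],"roll":0},{"dp":[0,0,0],"roll":0}]' && python3 -m creep '[{"dp":[0,0,0],"roll":0},{"dp":[0,0,0],"roll":0},{"dp":[0,0,0],"roll":0},{"dp":[0,0,0],"roll":0},{"dp":[0,0,0],"roll":0},{"dp":[0,0,0],"roll":0},{"dp":[0,0,0],"roll":0},{"dp":[0,0,0],"roll":0},{"dp":[0,0,0],"roll":0},{"dp":[0,0,0],"roll":0}]' 4
```

```text
t: 4.32
tcp_pos: [475.3, 63.1, 251.2]
orientation: [180.0, 0.0, -179.9]
force: [0.0, 0.5, -1.2]
width: 0.547
grip_force: 0.0
t: 5.15
tcp_pos: [475.0, 63.0, 250.7]
orientation: [-180.0, 0.0, -179.9]
force: [-0.4, 0.5, 0.1]
width: 0.118
grip_force: 30.0
```

```bash
python3 -m creep '[{"dp":[0,0,-10],"roll":0},{"dp":[0,0,-20],"roll":0},{"dp":[0,0,-20],"roll":0},{"dp":[0,0,-20],"roll":0},{"dp":[0,0,-20],"roll":0},{"dp":[0,0,-10],"roll":0},{"dp":[0,0,0],"roll":0},{"dp":[0,0,0],"roll":0}]' && python3 -m creep '[{"dp":[0,-10,0],"roll":0},{"dp":[0,-20,0],"roll":0},{"dp":[1,-25,0],"roll":0},{"dp":[1,-25,0],"roll":0},{"dp":[1,-25,0],"roll":0},{"dp":[1,-25,0],"roll":0},{"dp":[1,-25,0],"roll":0},{"dp":[1,-25,0],"roll":0},{"dp":[1,-25,0],"roll":0},{"dp":[1,-25,0],"roll":0},{"dp":[1,-25,0],"roll":0},{"dp":[1,-25,0],"roll":0},{"dp":[1,-25,0],"roll":0},{"dp":[1,-25,0],"roll":0},{"dp":[1,-25,0],"roll":0},{"dp":[0,-25,0],"roll":0},{"dp":[0,-20,0],"roll":0},{"dp":[0,-8,0],"roll":0},{"dp":[0,0,0],"roll":0},{"dp":[0,0,0],"roll":0}]'
python3 - <<'E'
from h import *
c=info('wrist'); im=snap('wrist','w3.png'); e=info('scene'); cams.get_image('scene')
for n,c in [('wrist',c),('scene',e)]:
  for k in ['tipped_tube','tray']:
    for s in spotter.silhouettes(n,k)[:1]:
        v,u=np.nonzero(s['region']); print(n,k,s['score'],s['extent'],at_z(c,u.mean(),v.mean(),{'tray':12,'tipped_tube':monitor.state()['tcp_pos'][2]-173}[k]))
E
```

```text
t: 5.82
tcp_pos: [474.9, 62.9, 350.9]
orientation: [180.0, 0.1, -179.9]
force: [-1.0, -0.0, -0.6]
width: 0.124
grip_force: 30.0
t: 7.48
tcp_pos: [462.3, -344.5, 349.7]
orientation: [179.9, -0.1, -179.9]
force: [-0.3, -0.5, -0.2]
width: 0.121
grip_force: 30.0
wrist tipped_tube 0.67 [243.4, 176.1, 268.8, 315.1] [ 452.99166535 -345.20289064  177.50446   ]
wrist tray 0.8 [177.3, 87.8, 325.7, 233.6] [ 448.48247818 -347.37261814   12.        ]
scene tray 0.69 [252.0, 244.2, 316.7, 300.2] [ 459.35388002 -352.49434094   12.        ]
```

View pics/w3.png

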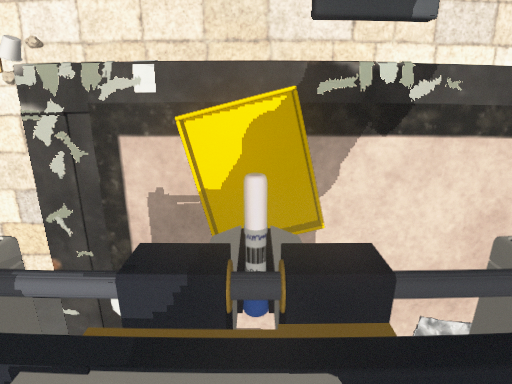

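The tube is held and the tray is in view, turned about 14°. Its corners are at (176,119), (296,88) and (323,228).

Run:
```python
from h import *
c=info('wrist'); P=[at_z(c,u,v,22)[:2] for u,v in [(177,120),(296,88),(322,229)]]
print(P,(P[0]+P[2])/2,np.linalg.norm(P[0]-P[1]),np.linalg.norm(P[1]-P[2]),np.degrees(np.arctan2(*(P[2]-P[1])[::-1])))
```

```text
[array([ 408.27576368, -420.67308014]), array([ 378.55465982, -307.14637685]), array([ 522.12408155, -273.54518801])] [ 465.19992261 -347.10913407] 117.35270075770438 147.4490378063226 13.172490927274513
```

```bash
python3 -m creep '[{"dp":[0,-2,15],"roll":-6.5},{"dp":[0,0,20],"roll":-6.5},{"dp":[0,0,20],"roll":0},{"dp":[0,0,20],"roll":0},{"dp":[0,0,20],"roll":0},{"dp":[0,0,20],"roll":0},{"dp":[0,0,20],"roll":0},{"dp":[0,0,12],"roll":0},{"dp":[0,0,8],"roll":0},{"dp":[0,0,5],"roll":0},{"dp":[0,0,2],"roll":0},{"dp":[0,0,0],"roll":0},{"dp":[0,0,0],"roll":0},{"dp":[0,0,0],"roll":0}]' && python3 -m creep '[{"dp":[0,0,0],"roll":0},{"dp":[0,0,0],"roll":0},{"dp":[0,0,0],"roll":0},{"dp":[0,0,0],"roll":0},{"dp":[0,0,0],"roll":0}]' 40
```

```text
t: 8.95
tcp_pos: [462.9, -347.3, 189.6]
orientation: [-179.9, 0.1, -166.9]
force: [-0.4, -0.7, -0.6]
width: 0.121
grip_force: 30.0
t: 9.37
tcp_pos: [462.6, -347.1, 188.8]
orientation: [-180.0, 0.0, -166.9]
force: [-0.5, -0.3, 0.2]
width: 0.415
grip_force: 0.0
```

```bash
python3 -m creep '[{"dp":[0,0,-10],"roll":0},{"dp":[0,0,-20],"roll":0},{"dp":[0,0,-20],"roll":0},{"dp":[0,0,-20],"roll":0},{"dp":[0,0,-20],"roll":6.5},{"dp":[0,0,-20],"roll":6.5},{"dp":[0,0,-20],"roll":0},{"dp":[0,0,-20],"roll":0},{"dp":[0,0,0],"roll":0}]'
python3 - <<'E'
from h import *
import copy
c=info('wrist'); im=snap('wrist','w4.png'); T=R.from_euler('xyz',monitor.state()['orientation'],degrees=True).as_matrix(); tp=monitor.state()['tcp_pos']
for s in spotter.silhouettes('wrist','tipped_tube')[:2]:
    v,u=np.nonzero(s['region']); p=at_z(c,u.mean(),v.mean(),11); d=p[:2]-[465,-347]; a=np.radians(13.2)
    print(s['score'],s['extent'],p,'in tray',d@[np.cos(a),np.sin(a)],d@[-np.sin(a),np.cos(a)])
Rc=T.T@c['R']; pc=T.T@(c['p']-tp)
def cam(t,o):
    k=dict(c); M=R.from_euler('xyz',o,degrees=True).as_matrix(); k['R']=M@Rc; k['p']=np.array(t)+M@pc; return k
w0=cam([624.9,0,404.4],[180,0,90]); w1=cam([474.96,59.95,505.2],[180,0,90]); w2=cam([475.4,63.1,315],[180,0,180])
print('box',at_z(w0,317,85,0),at_z(w0,317,200,0),at_z(w0,383,77,200),at_z(w0,380,240,200))
print('tt',at_z(w1,267,147,70),at_z(w2,263,222,72)); print('roller',at_z(w1,200,147,65),at_z(w2,266,95,65))
print('frame front w2',at_z(w2,143,102,66),at_z(w2,390,106,66)); print('frame w1',[at_z(w1,u,v,66).round() for u,v in [(200,78),(203,208),(358,82),(355,210)]])
for z in (265,275,285): print('cover top outer',[at_z(w1,u,v,z).round() for u,v in [(466,90),(461,175)]])
E
```

```text
t: 10.12
tcp_pos: [463.5, -347.5, 343.5]
orientation: [-179.8, 0.3, -179.9]
force: [0.4, 0.4, 0.6]
width: 0.44
grip_force: 0.0
0.88 [243.4, 133.9, 271.0, 211.0] [ 463.67621438 -348.0622024    11.        ] in tray -1.5313645926713009 -0.7318502504919355
box [695.33434811  87.95445596   0.        ] [703.19092498 -54.2615206    0.        ] [695.24823557  88.08441753 200.        ] [705.08543185 -12.75509292 200.        ]
tt [488.72147899  69.57742229  70.        ] [491.6987274   67.49255637  72.        ]
roller [398.59494516  68.82307385  65.        ] [397.82739833  69.12500236  65.        ]
frame front w2 [402.20634572 -18.31919335  66.        ] [404.84445303 157.86480641  66.        ]
frame w1 [array([403., 157.,  66.]), array([399., -18.,  66.]), array([604., 153.,  66.]), array([616., -22.,  66.])]
cover top outer [array([618., 142., 265.]), array([626.,  82., 265.])]
cover top outer [array([612., 142., 275.]), array([619.,  85., 275.])]
cover top outer [array([605., 142., 285.]), array([612.,  87., 285.])]
```

View pics/w4.png

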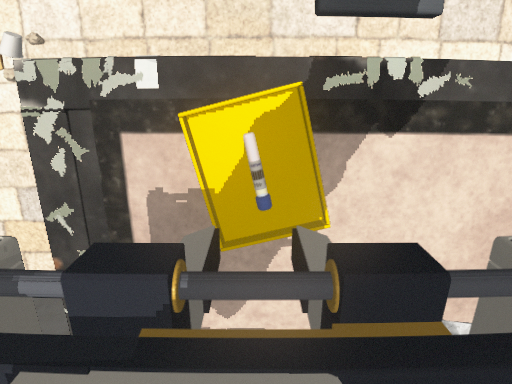

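The tube lies in the middle of the tray, at (257,172) in the image, and has been let go. Next I'll close the fingers, rise, and go over and behind the cover.

```bash
python3 -m creep '[{"dp":[0,0,-25],"roll":0},{"dp":[0,0,-25],"roll":0},{"dp":[0,0,-25],"roll":0},{"dp":[0,0,-25],"roll":0},{"dp":[0,25,-25],"roll":0},{"dp":[0,30,-25],"roll":0},{"dp":[0,30,-25],"roll":0},{"dp":[0,30,0],"roll":0},{"dp":[0,30,0],"roll":0},{"dp":[0,30,0],"roll":0},{"dp":[0,30,0],"roll":0},{"dp":[0,30,0],"roll":0},{"dp":[0,30,0],"roll":0},{"dp":[0,30,0],"roll":0},{"dp":[0,30,0],"roll":0},{"dp":[0,30,0],"roll":0},{"dp":[0,30,0],"roll":0},{"dp":[0,30,0],"roll":0},{"dp":[0,0,0],"roll":0},{"dp":[0,0,0],"roll":0}]' 0 && python3 -m creep '[{"dp":[-20,0,0],"roll":0},{"dp":[-20,0,0],"roll":0},{"dp":[-20,0,0],"roll":0},{"dp":[-20,0,0],"roll":0},{"dp":[-20,0,0],"roll":0},{"dp":[-20,0,0],"roll":0},{"dp":[-20,0,0],"roll":0},{"dp":[-20,0,0],"roll":0},{"dp":[-20,0,0],"roll":0},{"dp":[-15,0,0],"roll":0},{"dp":[0,0,0],"roll":0},{"dp":[0,0,0],"roll":0}]'
python3 - <<'E'
from h import *
snap('scene','s5.png'); a=cv2.imread('pics/s5.png')[60:220,170:370]; snap('side','d5.png'); b=cv2.imread('pics/d5.png')[60:260,120:320]
cv2.imwrite('pics/z5.png',np.hstack([cv2.resize(a,(400,400)),cv2.resize(b,(400,400))]))
print(monitor.state()['joints'])
E
```

```text
t: 11.88
tcp_pos: [461.6, 69.5, 513.0]
orientation: [180.0, -0.1, -179.7]
force: [0.3, -1.6, -0.4]
width: 0.004
grip_force: 0.0
t: 12.88
tcp_pos: [657.4, 66.8, 512.3]
orientation: [-179.9, -0.1, 180.0]
force: [0.3, 0.4, -0.2]
width: 0.006
grip_force: 0.0
[ -1.21071947  26.06689947 -15.0434919   73.55871023   6.63758841
  81.28027547  74.24034408]
```

View pics/z5.png

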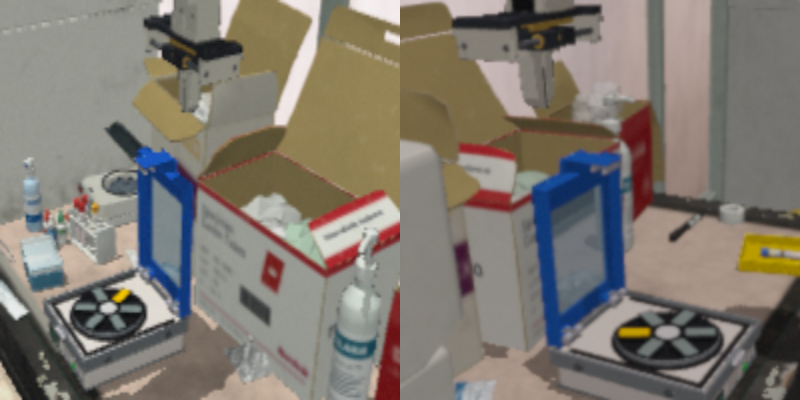

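The view is clear: the near carton has no flap on the cover side, and the cover stands upright at crop (165,210). A flap of the far carton shows at crop-left (137,100) and crop-right (480,188), so I'll check its clearance.

Run:
```python
from h import *
s=info('scene'); d=info('side')
def tri(a,b):
    p,q=ray(s,*a),ray(d,*b); t=np.linalg.lstsq(np.c_[p,-q],d['p']-s['p'],rcond=None)[0]
    A=s['p']+t[0]*p; B=d['p']+t[1]*q; return ((A+B)/2).round(),np.linalg.norm(A-B).round()
print('flap',tri((238.5,100),(160,154)))
print('cover topL near',tri((170+190/2,60+165/2.5),(120+205/2,60+165/2)), 'far',tri((170+140/2,60+155/2.5),(120+140/2,60+185/2)))
print('tip',tri((170+188/2,60+110/2.5),(120+143/2,60+107/2)))
```

```text
flap (array([638., 218., 295.]), np.float64(26.0))
cover topL near (array([617.,  10., 267.]), np.float64(37.0)) far (array([608., 140., 260.]), np.float64(13.0))
tip (array([656.,  64., 334.]), np.float64(4.0))
```

```bash
python3 -m creep '[{"dp":[0,-6,15],"roll":0},{"dp":[0,-6,20],"roll":0},{"dp":[0,0,20],"roll":0},{"dp":[0,0,20],"roll":0},{"dp":[0,0,15],"roll":0},{"dp":[0,0,11],"roll":0},{"dp":[0,0,0],"roll":0}]' && python3 -m creep '[{"dp":[6,0,0],"roll":0},{"dp":[6,0,0],"roll":0},{"dp":[6,0,0],"roll":0},{"dp":[6,0,0],"roll":0},{"dp":[6,0,0],"roll":0},{"dp":[6,0,0],"roll":0},{"dp":[0,0,0],"roll":0}]'
```

```text
t: 13.57
tcp_pos: [655.9, 55.8, 410.7]
orientation: [-180.0, -0.2, -179.9]
force: [0.1, 0.4, -0.9]
width: 0.003
grip_force: 0.0
t: 14.15
tcp_pos: [619.9, 56.4, 413.3]
orientation: [-180.0, 0.0, -179.9]
force: [-0.5, 0.3, 0.2]
width: 0.004
grip_force: 0.0
```

```bash
python3 -m creep '[{"dp":[9,0,0],"roll":0},{"dp":[9,0,0],"roll":0},{"dp":[9,0,0],"roll":0},{"dp":[10,0,0],"roll":0},{"dp":[0,0,0],"roll":0}]' && python3 -m creep '[{"dp":[10,0,2],"roll":0},{"dp":[10,0,2],"roll":0},{"dp":[10,0,3],"roll":0},{"dp":[10,0,4],"roll":0},{"dp":[10,0,5],"roll":0},{"dp":[10,0,5],"roll":0},{"dp":[10,0,5],"roll":0},{"dp":[9,0,6],"roll":0},{"dp":[0,0,0],"roll":0}]'
python3 - <<'E'
from h import *
snap('scene','s6.png'); a=cv2.imread('pics/s6.png')[60:220,170:370]; snap('side','d6.png'); b=cv2.imread('pics/d6.png')[60:260,120:320]
cv2.imwrite('pics/z6.png',np.hstack([cv2.resize(a,(400,400)),cv2.resize(b,(400,400))]))
E
```

```text
t: 14.57
tcp_pos: [582.0, 56.3, 412.8]
orientation: [-180.0, -0.1, -179.9]
force: [-0.1, 0.2, -0.1]
width: 0.005
grip_force: 0.0
t: 15.32
tcp_pos: [503.4, 56.0, 380.0]
orientation: [-180.0, -0.1, -179.9]
force: [0.1, -0.8, 1.3]
width: 0.007
grip_force: 0.1
```

View pics/z6.png

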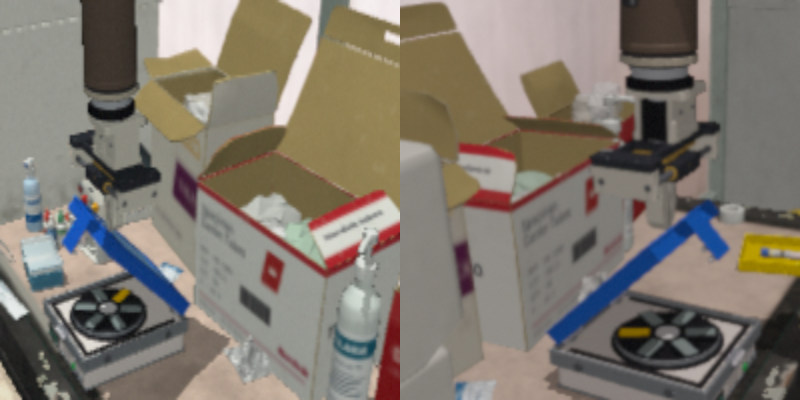

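The cover follows the fingertips and is about 45° open, with its free edge at crop (75,225). I'll keep going along the arc.

```bash
python3 -m creep '[{"dp":[10,2,9],"roll":0},{"dp":[10,2,11],"roll":0},{"dp":[10,2,11],"roll":0},{"dp":[6,2,8],"roll":0},{"dp":[6,2,8],"roll":0},{"dp":[6,1,8],"roll":0},{"dp":[5,0,8],"roll":0},{"dp":[5,0,8],"roll":0},{"dp":[5,0,9],"roll":0},{"dp":[0,0,0],"roll":0}]' && python3 -m creep '[{"dp":[5,0,4],"roll":0},{"dp":[5,0,4],"roll":0},{"dp":[5,0,3],"roll":0},{"dp":[0,0,0],"roll":0}]'
```

```text
t: 16.25
tcp_pos: [440.7, 66.8, 299.2]
orientation: [-180.0, -0.2, -179.9]
force: [-0.3, 0.6, 0.6]
width: 0.003
grip_force: 0.3
t: 16.58
tcp_pos: [426.9, 67.0, 289.9]
orientation: [180.0, 0.1, -179.9]
force: [0.5, 0.2, 2.6]
width: 0.004
grip_force: 1.0
```

```bash
python3 -m creep '[{"dp":[1,0,2],"roll":0},{"dp":[1,0,2],"roll":0},{"dp":[0,0,0],"roll":0}]'; python3 -m creep '[{"dp":[0,0,2],"roll":0},{"dp":[0,0,1],"roll":0},{"dp":[0,0,0],"roll":0}]';  python3 -m creep '[{"dp":[0,0,2],"roll":0},{"dp":[0,0,1],"roll":0},{"dp":[0,0,0],"roll":0}]' ; python3 -m creep '[{"dp":[0,0,2],"roll":0},{"dp":[0,0,1],"roll":0},{"dp":[0,0,0],"roll":0}]'
```

```text
t: 16.83
tcp_pos: [424.5, 66.8, 285.3]
orientation: [-180.0, -0.1, -179.9]
force: [-0.5, -0.2, 1.3]
width: 0.004
grip_force: 0.4
t: 17.08
tcp_pos: [424.7, 66.9, 282.6]
orientation: [-180.0, -0.1, -179.9]
force: [-2.3, -0.5, 5.8]
width: 0.004
grip_force: 3.2
t: 17.33
tcp_pos: [424.3, 66.9, 279.7]
orientation: [-180.0, -0.1, -179.9]
force: [-5.0, -0.6, 8.5]
width: 0.005
grip_force: 4.4
t: 17.58
tcp_pos: [424.9, 66.9, 276.4]
orientation: [-180.0, -0.0, -179.9]
force: [0.2, -1.0, -0.8]
width: 0.005
grip_force: 0.0
```

First click passed (8.5 N, then the force dropped). I'll keep pressing.

```bash
for i in 1; do :; done; python3 -m creep '[{"dp":[0,0,2],"roll":0},{"dp":[0,0,1],"roll":0},{"dp":[0,0,0],"roll":0}]'; python3 -m creep '[{"dp":[0,0,2],"roll":0},{"dp":[0,0,0],"roll":0}]';  python3 -m creep '[{"dp":[0,0,2],"roll":0},{"dp":[0,0,0],"roll":0}]'
```

```text
t: 17.83
tcp_pos: [425.0, 66.9, 273.5]
orientation: [-180.0, -0.0, -179.9]
force: [-0.5, 0.2, 0.3]
width: 0.006
grip_force: 0.0
t: 18.0
tcp_pos: [425.1, 66.9, 271.6]
orientation: [180.0, 0.0, -179.9]
force: [-0.4, 0.5, 1.3]
width: 0.005
grip_force: 0.4
t: 18.17
tcp_pos: [425.1, 67.1, 270.9]
orientation: [-180.0, 0.0, -179.9]
force: [-6.7, -1.4, 27.1]
width: 0.005
grip_force: 13.2
```

27 N against a hard stop at 271, which is well below any possible ajar height. This looks like the second click, so I'll retreat and verify.

```bash
python3 -m creep '[{"dp":[0,0,0],"roll":0},{"dp":[0,0,0],"roll":0}]'; python3 -m creep '[{"dp":[0,0,-5],"roll":0},{"dp":[0,0,-10],"roll":0},{"dp":[0,0,-20],"roll":0},{"dp":[0,0,-20],"roll":0},{"dp":[0,0,-20],"roll":0},{"dp":[0,0,-20],"roll":0},{"dp":[0,0,-20],"roll":0},{"dp":[0,0,-20],"roll":0},{"dp":[0,0,0],"roll":0}]'
python3 - <<'E'
from h import *
snap('scene','s7.png'); a=cv2.imread('pics/s7.png')[120:220,180:280]; snap('side','d7.png'); b=cv2.imread('pics/d7.png')[190:280,185:305]
cv2.imwrite('pics/z7.png',np.hstack([cv2.resize(a,(400,400),interpolation=2),cv2.resize(b,(400,300),interpolation=2)[:].repeat(1,0) if 0 else cv2.resize(b,(400,400),interpolation=2)]))
c=info('scene'); d=info('side')
for zh in (70.6,82.6): 
  print(zh,[proj(c,[594-194*np.cos(t),y,zh+23+194*np.sin(t)]).round(1) for t in(0,.07) for y in(-11.5,148.5)],[proj(d,[594-194*np.cos(t),y,zh+23+194*np.sin(t)]).round(1) for t in(0,.07) for y in(-11.5,148.5)])
for s in spotter.silhouettes('scene','tipped_tube')[:1]:
    v,u=np.nonzero(s['region']); print(s['score'],at_z(c,u.mean(),v.mean(),11))
E
```

```text
t: 18.33
tcp_pos: [425.0, 67.0, 271.0]
orientation: [-180.0, 0.1, -179.9]
force: [-6.2, -2.1, 24.7]
width: 0.006
grip_force: 12.2
t: 19.08
tcp_pos: [425.8, 67.3, 408.1]
orientation: [179.9, 0.3, -179.9]
force: [1.0, -0.3, 0.4]
width: 0.008
grip_force: 0.0
70.6 [array([209.9, 195.6]), array([190.7, 174.2]), array([209.8, 192.1]), array([190.5, 170.9])] [array([299.9, 210.4]), array([276.4, 242.1]), array([300. , 205.6]), array([276.3, 236.8])]
82.6 [array([209.7, 192.6]), array([190.4, 171.4]), array([209.6, 189.1]), array([190.2, 168.1])] [array([300.1, 206.2]), array([276.5, 237.4]), array([300.2, 201.4]), array([276.4, 232. ])]
```

View pics/z7.png

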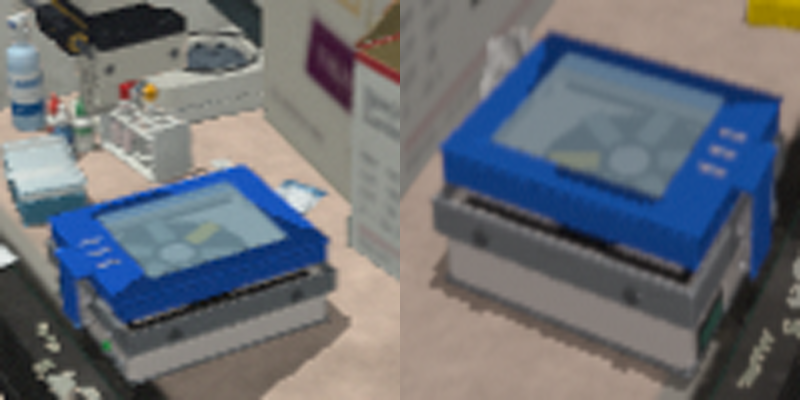

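The cover is flat and parallel to the frame. Its front corners, (209.5,193) in the scene view and (274,244) in the side view, match the shut prediction rather than the ajar one. The tube is in the tray, so I'm handing in.

```bash
python3 -c "
from cell import close_job
print(close_job())"
```

```text
the job is handed in; nothing more can be done
None
```

The tube lies let go in the yellow tray, the cover is pressed home to what force, height and pictures all show as the second click (peak reading about 27 N), and the job is handed in at about 19 s, with no verdict returned.

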